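# Move the test pot across a repaired hob and switch the ring on

## Task

The repaired two-ring hob is ready for its heating test, but the pot stands on the small ring: slide it across the glass, without lifting or tipping it, until its base stands wholly inside the circle of the large ring. Then turn the knob in front of the large ring clockwise until it clicks over to on, leaving the other knob off and the other things on the bench where they are.

Things in the scene. Friction and masses are not known exactly. Their poses are not given: they have to be found in the camera images.
- hob: steel tabletop hob, fixed to the bench, 500 mm wide (y), 313 mm deep (x from -168 to +145 mm); black glass top level at 70 mm above the bench, from x = -80 mm to +143 mm; from x = -80 mm a steel control panel slopes down towards -x at 28 degrees for 100 mm. Origin on the bench, below the glass; x points away from the panel, y to the left as seen from the panel
- ring_large: large cooking ring, a thin light-grey circle printed on the black glass, inner diameter 180 mm, outer 188 mm; origin at its centre on the glass (z 70 mm above the bench). It is the left or the right of the hob's two rings, 230 mm from the other; ring centres lie at x = 30 mm, y = +115 or -115 mm in the hob's frame
- ring_small: small cooking ring, the same kind of circle, inner diameter 116 mm, outer 124 mm; origin at its centre on the glass. The pot hides it at the start
- pot: open aluminium pot, outer diameter 150 mm (140 mm at the base's underside), 85 mm high, wall 4 mm, about 0.6 kg, with two black lug handles, one on each side (along its +y and -y), 228 mm over both. Origin at the centre of its underside, z up
- pot_lug_a (a point): centre of the first black lug handle of the pot: a block 40 mm wide (along pot x), 14 mm thick, reaching from the pot wall to 114 mm from the pot's axis; this point is 98 mm from the axis along +y, 66 mm above the pot's base. Pinch it from above across its 40 mm width. Axes as the pot's
- pot_lug_b (a point): centre of the second black lug handle of the pot: a block 40 mm wide (along pot x), 14 mm thick, reaching from the pot wall to 114 mm from the pot's axis; this point is 98 mm from the axis along -y, 66 mm above the pot's base. Pinch it from above across its 40 mm width. Axes as the pot's
- knob_left_grip (a point): black bar knob on the sloping panel at the hob's left (+ y), in front of the left ring: bar 60 mm long, 18 mm wide, top 35 mm off the panel, on a 60 mm disc, top 6 mm off it. Point: on the turning axis, 27 mm off the panel, where to grip. z: turning axis, out of the panel (28 degrees from vertical, leaning to hob -x); x: along the bar, up the slope when off
- knob_right_grip (a point): black bar knob on the sloping panel at the hob's right (- y), in front of the right ring: bar 60 mm long, 18 mm wide, top 35 mm off the panel, on a 60 mm disc, top 6 mm off it. Point: on the turning axis, 27 mm off the panel, where to grip. z: turning axis, out of the panel (28 degrees from vertical, leaning to hob -x); x: along the bar, up the slope when off
- knob_left (a joint): turn of the left knob in rad: 0 off, growing as it turns clockwise seen looking at the knob; spring detent with its hump at 0.6 (about 0.1 N m), past which it clicks by itself to on at 1.2; a stop at each end
- knob_right (a joint): turn of the right knob in rad: 0 off, growing as it turns clockwise seen looking at the knob; spring detent with its hump at 0.6 (about 0.1 N m), past which it clicks by itself to on at 1.2; a stop at each end
- spray_can: upright spray can, 56 mm diameter, 150 mm high, left of the hob; origin at the centre of its underside. Bystander
- multimeter: dark multimeter lying flat, 150 x 75 x 40 mm, right of the hob; origin at the centre of its underside. Bystander
- tape_roll: roll of tape lying flat, 100 mm outer diameter, 20 mm high, right of the hob; origin at the centre of its underside. Bystander
- screwdriver: green-handled screwdriver lying on the bench, 190 mm long, left of the hob; origin at the middle of its underside. Bystander

How it is judged:
By the outcome, as a careful person would: the job done as asked, in the order asked, and still so for the second after the job is handed in, with the robot touching nothing.
It also fails if it takes over 54 s, if anything falls off the work surface, if the arm or the gripper's body presses on something with over 40 N, if the wrist force passes 120 N, or if a joint passes its speed limit or range.

## Robot

A 6-joint arm with a two-finger parallel gripper is mounted at the origin on the work surface. World frame = base frame: x ahead of the robot, y to its left, z up, the work surface at z = 0. Lengths are in m, angles in degrees, forces in N, time in s.
With the tool pointing down it reaches from about 0.25 to 0.775 m from the base axis. Payload 4 kg.
Tool frame: the origin (TCP) lies at the very end of the fingers, on their centre line; the grasp point (between the pads) lies 19 mm behind it; z points along the fingers, y is the line along which they close (so a half turn about z gives the same grasp; the last joint's range is limited). The gripper opens to 94 mm and grips with 3 to 60 N. Pads are 16 mm wide; open, the fingers measure 119 mm over their backs; the gripper's body (75 mm by 177 mm) begins 78 mm behind the grasp point.
Start: joints at [-69.62, 4.996, 78.535, -0, 96.463, -5.907], TCP at [0.244, -0.493, 0.179] pointing down, gripper open.
Joint ranges: [-177.83, 177.83], [-43.37, 116.18], [15.69, 146.23], [-61.86, 241.86], [9.47, 152.12], [-147.06, 147.06]. Speed limits (degrees/s): [159.86, 159.86, 180, 180, 180, 180].

## Interface

Orientations are given as a 3x3 rotation matrix whose columns are the frame's x, y, z axes.
In Python, from rig import robot gives the robot as it stands.
- The arm moves only by the tool carry_out, never from a script. Its argument "steps" is a list of rows, each a list of 7 numbers: the turn, a rotation vector about the tool's x, y, z in rad, then the shift along the tool's x, y, z in m, then the finger opening in m, from 0 to 0.094. A call has exactly 8 rows; each row shifts and turns the commanded pose from where the row before left it, along the tool's axes as they then stand; what a row does not reach is not made up. A row lasts 1/8 s, in which the tool goes at most 62.5 mm and 10.7 degrees, less where a joint would pass 70% of its speed; a pose out of reach is approached as far as the arm can. A call with a gripper value outside its range is refused whole. The fingers move at their own pace and stop on an object; the grip force is fixed at half the most. Time passes only in rows, so rows that do not move let the fingers close, or fill a call up. It gives the time, the measured TCP pose, the force, the opening and the grip force at its end, in the units of the state.
- robot.sense(): the state, without advancing time (a new reading comes with each control period).
- robot.get_image(name): name is "side" or "top"; returns (picture, depth): 400x640x3 uint8, red, green, blue; 400x640 float32, m along the optical axis (not along the pixel's ray), 0 where there is no reading.
- robot.camera_info(name): a dict with "intrinsics" (3x3 intrinsics, pixels), "D" ([k1, k2, p1, p2, k3] as OpenCV has them; the pictures are not rectified), "rvec" (rotation vector, rad) and "tvec" (3), from world to camera coordinates, as OpenCV has them. Camera axes: x right, y down, z forward; pixel columns grow to the right and rows downward; lengths in m; the calibration is good to about 2 mm. A picture is of the moment at which its call begins. camera_info takes no time and is no camera call.
- robot.close_job(): hands the job in; it is judged then, once.
The state is a dict: "t": time; "joints": joint angles; "qd": joint speeds; "joint_torque": joint torques, N m; "eef_pos": TCP position; "tool_rot": TCP orientation; "wrist_force": force on the tool from outside, world axes, zero at the start; "ft_torque": the same for the moment, N m; "grip_width": finger opening in m; "grasp_force": force on a finger pad.
Only numpy, scipy, OpenCV 4.12 (cv2) and the standard library are available. Lean on these libraries where they do the work, as an engineer would, in place of code of your own. Each camera call takes 0.05 s, during which the arm holds its last target. There are 200 camera calls.

## Working session

There is one attempt and no reset: what is moved stays moved. The work goes in short steps, Python scripts to look and compute and a tool call to move; the robot and the scene stay as the last step left them, time stands still between calls to the robot, and variables do not carry over. Pictures are saved under pics/ and viewed, at most 10 in all, crops included, and the job is handed in when it is done.

Besides the shell and the picture viewer there is one more tool, called after ">>>" as name(argument=value, ...) on one line, values as JSON. carry_out: Moves the arm, as the interface text tells. Its arguments: {"type":"object","properties":{"steps":{"type":"array","items":{"type":"array","items":{"type":"number"}}}},"required":["steps"]}

```bash
mkdir -p pics; cat > h.py <<'E'
import numpy as np, cv2
from rig import robot
def cam(n):
    c=robot.camera_info(n);K=np.array(c["intrinsics"]).reshape(3,3);D=np.array(c["D"],float)
    R=cv2.Rodrigues(np.array(c["rvec"],float))[0];t=np.array(c["tvec"],float).ravel();return K,D,R,t
def cloud(n,d):
    K,D,R,t=cam(n);v,u=np.mgrid[0:d.shape[0],0:d.shape[1]]
    p=cv2.undistortPoints(np.stack([u,v],-1).reshape(-1,1,2).astype(float),K,D).reshape(-1,2)
    z=d.reshape(-1,1);P=np.hstack([p*z,z]);return ((P-t)@R).reshape(*d.shape,3)
E
python3 - <<'E'
from h import *
for n in("top","side"):
    im,d=robot.get_image(n);cv2.imwrite(f"pics/{n}0.png",im[:,:,::-1]);np.savez(f"{n}0.npz",im=im,d=d)
    K,D,R,t=cam(n);print(n,-R.T@t,(d>0).mean())
print(robot.sense())
E
```

```text
top [0.38334741 0.02446776 1.71746515] 0.99609765625
side [0.10705999 0.7551211  0.88055197] 0.99616796875
{'t': 0.1, 'joints': array([-6.96195947e+01,  5.03485569e+00,  7.86144863e+01, -4.64799351e-04,
        9.64628188e+01, -5.90604797e+00]), 'qd': array([-0.00850702, -0.13617143, -0.30027024, -0.10710543,  0.03522248,
        0.01915429]), 'joint_torque': array([ 3.16011392e-03, -3.41252518e+01, -3.03301585e+01,  7.20841857e-02,
        3.03685782e-02, -9.80142636e-05]), 'eef_pos': array([ 0.24338704, -0.4926162 ,  0.17813561]), 'tool_rot': array([[ 8.96591631e-01,  4.42857734e-01, -6.89283772e-04],
       [ 4.42858228e-01, -8.96589779e-01,  1.83222384e-03],
       [ 1.93409713e-04, -1.94801155e-03, -9.99998084e-01]]), 'wrist_force': array([-0.34722422, -0.3906507 ,  0.57510425]), 'ft_torque': array([ 0.00836515, -0.00018656,  0.07140423]), 'grasp_force': 0.0, 'grip_width': 0.09401931285636415}
```

View pics/top0.png

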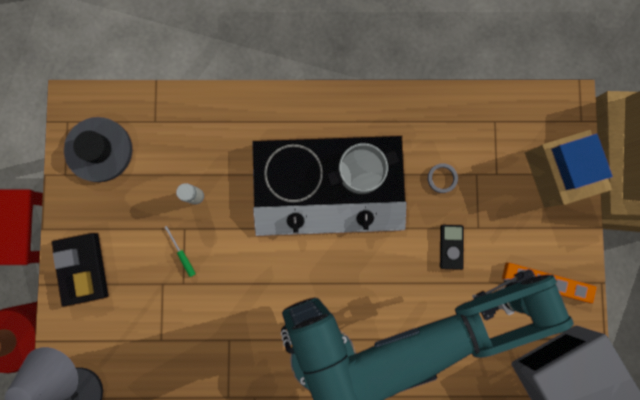

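View pics/side0.png

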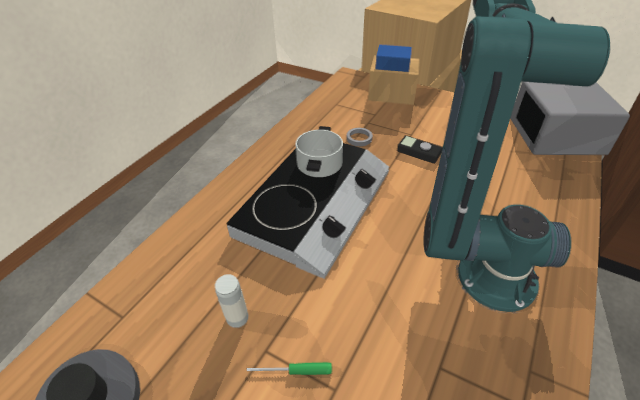

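The top view shows the large ring at the left (293,173) and the pot on the right ring (364,168), with dark lugs near (336,178) and (392,157). The knobs are at (296,221) and (366,218). The side view agrees, and nothing blocks the glass.

```bash
cat > m.py <<'E'
from h import *
def circ(p):
    A=np.c_[2*p,np.ones(len(p))];s=np.linalg.lstsq(A,(p**2).sum(1),rcond=None)[0];return s[:2],np.sqrt(s[2]+s[0]**2+s[1]**2)
def pot(im,W,lo=(.3,-.4),hi=(.75,.3)):
    reg=(W[...,0]>lo[0])&(W[...,0]<hi[0])&(W[...,1]>lo[1])&(W[...,1]<hi[1])
    q=reg&(W[...,2]>.142)&(W[...,2]<.17)&(im.mean(-1)>60);p=W[q][:,:2];c=np.median(p,0)
    for _ in range(5):
        r=np.linalg.norm(p-c,axis=1);k=abs(r-.073)<.012;c,R=circ(p[k])
    l=reg&(W[...,2]>.12)&(W[...,2]<.16);L=W[l];dd=L[:,:2]-c;rr=np.linalg.norm(dd,axis=1);k=(rr>.085)&(rr<.12)
    L=L[k];dd=dd[k];a=np.arctan2(dd[:,1],dd[:,0]);ang=np.angle(np.exp(2j*a).mean())/2
    return c,R,k.sum(),ang,L
E
python3 - <<'E'
from m import *
for n in("top","side"):
    f=np.load(f"{n}0.npz");im,d=f["im"],f["d"];W=cloud(n,d);g=im.mean(-1)
    c,R,N,ang,L=pot(im,W);print(n,"pot",c,R,N,np.degrees(ang),L[:,2].mean())
    # glass plane pixels
    reg=(W[...,0]>.3)&(W[...,0]<.8)&(W[...,1]>-.35)&(W[...,1]<.45)&(abs(W[...,2]-.07)<.008)
    gl=reg&(g<60);P=W[gl];print("glass z",np.median(P[:,2]),cv2.minAreaRect(P[:,:2].astype(np.float32)))
    er=cv2.erode(cv2.morphologyEx(reg.astype(np.uint8),cv2.MORPH_CLOSE,np.ones((5,5))),np.ones((7,7)))>0
    r=reg&er&(g>60);p=W[r][:,:2];p=p[np.linalg.norm(p-c,axis=1)>.12];c2=np.median(p,0)
    for _ in range(15):
        rr=np.linalg.norm(p-c2,axis=1);k=abs(rr-.092)<.015;c2,R2=circ(p[k])
    print("ring",c2,R2,k.sum())
    b=(W[...,2]>.03)&(W[...,2]<.095)&(g<50)&(W[...,0]<c2[0]-.12)&(W[...,0]>c2[0]-.25)&(W[...,1]>-.3)&(W[...,1]<.4)
    nn,lab,st,ce=cv2.connectedComponentsWithStats(b.astype(np.uint8))
    for i in range(1,nn):
        if st[i,4]>20:
            Q=W[lab==i];print("knob",st[i,4],Q.mean(0),Q.min(0),Q.max(0))
E
```

```text
top pot [ 0.61914397 -0.12320494] 0.07264192809197505 242 -70.83782497625515 0.142967072852087
glass z 0.07082129143956507 ((0.576525092124939, -0.01783090829849243), (0.30720770359039307, 0.49793753027915955), 2.1036040782928467)
ring [0.5093696  0.06483171] 0.09363163038010491 110
side pot [ 0.6159395  -0.12154932] 0.07262660464441065 162 -70.22291594688616 0.13912473407574116
glass z 0.06814761932807373 ((0.5750778317451477, -0.015911191701889038), (0.3105764091014862, 0.4981376826763153), 1.830152988433838)
ring [0.55304307 0.09377969] 0.09376784571747077 106
knob 50 [0.42638278 0.09850718 0.06108628] [0.41727957 0.08614576 0.03835972] [0.43304101 0.10479926 0.07153767]
```

```bash
python3 - <<'E'
from m import *
for n,px in(("top",(293,173)),("side",(285,207))):
    f=np.load(f"{n}0.npz");im,d=f["im"],f["d"];W=cloud(n,d);g=im.mean(-1)
    c2=W[px[1],px[0]][:2]
    reg=abs(W[...,2]-.07)<.012;rr=np.linalg.norm(W[...,:2]-c2,axis=-1)
    r=reg&(rr<.108)&(rr>.075)&(g>55);p=W[r][:,:2]
    for _ in range(15):
        rr=np.linalg.norm(p-c2,axis=1);k=abs(rr-.092)<.012;c2,R2=circ(p[k])
    print(n,"ring",c2,R2,k.sum(),len(p))
    # hob outline: everything 0.02..0.08 high
    P=W[(W[...,2]>.062)&(W[...,2]<.078)&(g<70)&(W[...,0]>.47)&(W[...,0]<.8)&(abs(W[...,1])<.35)]
    print("glass rect",cv2.minAreaRect(P[:,:2].astype(np.float32)),P.min(0),P.max(0))
    # knobs: pixels well above panel plane (use colour too)
    b=(g<60)&(W[...,0]<.52)&(W[...,0]>.36)&(W[...,1]>-.26)&(W[...,1]<.24)&(W[...,2]>.03)&(W[...,2]<.11)
    nn,lab,st,ce=cv2.connectedComponentsWithStats(b.astype(np.uint8))
    for i in range(1,nn):
        if st[i,4]>15:
            Q=W[lab==i];print("knob",st[i,4],ce[i],Q.mean(0),Q.min(0),Q.max(0))
E
```

```text
top ring [0.61317562 0.09897059] 0.09169991166123215 452 465
glass rect ((0.6018270254135132, -0.016570210456848145), (0.2620351314544678, 0.4987095594406128), 1.7180540561676025) [ 0.47087116 -0.26721092  0.06203774] [0.73926285 0.23584286 0.07799508]
knob 489 [310.85276074 202.62985685] [0.51409701 0.04099161 0.07076841] [ 0.50298673 -0.25958974  0.05614137] [0.51999064 0.22665696 0.08111948]
knob 225 [364.45777778 218.71555556] [ 0.46152131 -0.13418759  0.06255164] [ 0.42765887 -0.16353721  0.03067981] [ 0.48994434 -0.10718615  0.09675562]
knob 228 [295.00438596 221.34649123] [0.45345289 0.09301181 0.06318912] [0.41865544 0.06700379 0.03711699] [0.48073791 0.12008258 0.09636085]
side ring [0.61250282 0.09846685] 0.09207507476797168 384 406
glass rect ((0.5997841954231262, -0.01570335030555725), (0.2612115442752838, 0.5036481022834778), 0.7735646367073059) [ 0.47048955 -0.26798516  0.06216728] [0.73208807 0.2376581  0.07603919]
knob 489 [317.05316973 212.35582822] [0.51249633 0.06963559 0.06806555] [ 0.49993848 -0.25702813  0.06153452] [0.51999064 0.2306909  0.0729002 ]
knob 227 [363.96475771 179.4845815 ] [ 0.45634999 -0.12546715  0.06070639] [ 0.42510991 -0.14235921  0.03669208] [ 0.48652537 -0.10411795  0.08720709]
knob 282 [332.40780142 227.80496454] [0.44814175 0.10427187 0.06128199] [0.41613822 0.08614576 0.03704303] [0.48091043 0.12418867 0.08899425]
```

>>> carry_out(steps=[[0,0,-0.1815,0,0,-0.007,0.094],[0,0,-0.1815,0,0,-0.007,0.094],[0,0,-0.1815,0,0,-0.007,0.094],[0,0,-0.1815,0,0,-0.007,0.094],[0,0,-0.1815,0,0,-0.007,0.094],[0,0,-0.1815,0,0,-0.007,0.094],[0,0,-0.1815,0,0,-0.007,0.094],[0,0,-0.1815,0,0,-0.007,0.094]])

```text
t: 1.1
eef_pos: [0.2435, -0.4928, 0.2347]
tool_rot: [[-0.339, 0.941, -0.0], [0.941, 0.339, 0.001], [0.001, 0.0, -1.0]]
wrist_force: [-0.6, -0.8, -0.0]
grip_width: 0.0941
grasp_force: 0.0
```

>>> carry_out(steps=[[0,0,0,0.03,0.045,0,0.094],[0,0,0,0.03,0.045,0,0.094],[0,0,0,0.03,0.045,0,0.094],[0,0,0,0.03,0.045,0,0.094],[0,0,0,0.03,0.045,0,0.094],[0,0,0,0.03,0.045,0,0.094],[0,0,0,0.03,0.045,0,0.094],[0,0,0,0.03,0.045,0,0.094]])

```text
t: 2.1
eef_pos: [0.5036, -0.1452, 0.2347]
tool_rot: [[-0.334, 0.943, -0.001], [0.943, 0.334, -0.0], [0.0, -0.001, -1.0]]
wrist_force: [1.4, -1.1, -0.7]
grip_width: 0.0942
grasp_force: 0.0
```

>>> carry_out(steps=[[0,0,0,0.0272,0.0384,0,0.094],[0,0,0,0.0271,0.0384,0,0.094],[0,0,0,0.0271,0.0384,0,0.094],[0,0,0,0,0,0.025,0.094],[0,0,0,0,0,0.025,0.094],[0,0,0,0,0,0.022,0.094],[0,0,0,0,0,0,0.094],[0,0,0,0,0,0,0.094]])

```text
t: 3.1
eef_pos: [0.5847, -0.0318, 0.1639]
tool_rot: [[-0.333, 0.943, 0.001], [0.943, 0.333, -0.0], [-0.0, 0.001, -1.0]]
wrist_force: [0.6, 0.5, -0.2]
grip_width: 0.094
grasp_force: 0.0
```

```bash
python3 - <<'E'
from h import *
a=[]
for n,(x,y) in(("top",(310,160)),("side",(310,160))):
    im,d=robot.get_image(n);K,D,R,t=cam(n)
    p=cv2.projectPoints(np.array([[.585,-.03,.14]]),cv2.Rodrigues(R)[0],t,K,D)[0].ravel();x,y=map(int,p)
    a.append(cv2.resize(im[y-65:y+65,x-65:x+65,::-1],(390,390),interpolation=2))
cv2.imwrite("pics/g1.png",np.hstack(a))
E
```

```text
(no output)
```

View pics/g1.png

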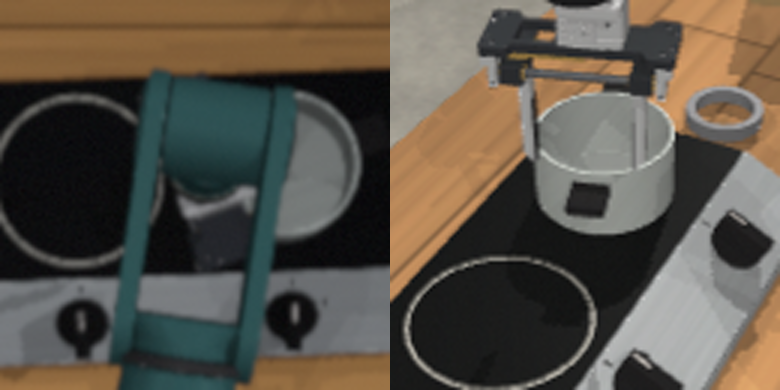

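The side crop shows the fingers straddling the near lug (fingers near crop columns 530 and 640, lug at 588,200). They are centred, so I'll lower and grip.

>>> carry_out(steps=[[0,0,0,0,0,0.016,0.094],[0,0,0,0,0,0.016,0.094],[0,0,0,0,0,0.014,0.094],[0,0,0,0,0,0,0.06],[0,0,0,0,0,0,0.045],[0,0,0,0,0,0,0.036],[0,0,0,0,0,0,0.036],[0,0,0,0,0,0,0.036]])

```text
t: 4.2
eef_pos: [0.5846, -0.0317, 0.1176]
tool_rot: [[-0.333, 0.943, 0.001], [0.943, 0.333, -0.0], [-0.0, 0.001, -1.0]]
wrist_force: [-0.3, -0.3, -0.4]
grip_width: 0.0471
grasp_force: 0.0
```

>>> carry_out(steps=[[0,0,0,0,0,0,0.03],[0,0,0,0,0,0,0.03],[0,0,0,0,0,0,0.03],[0,0,0,0,0,0,0.03],[0,0,0,0,0,0,0.03],[0,0,0,0,0,0,0.03],[0,0,0,0,0,0,0.03],[0,0,0,0,0,0,0.03]])

```text
t: 5.2
eef_pos: [0.5844, -0.0317, 0.1172]
tool_rot: [[-0.333, 0.943, -0.0], [0.943, 0.333, -0.0], [-0.0, -0.0, -1.0]]
wrist_force: [-0.3, -0.4, -0.3]
grip_width: 0.03
grasp_force: 0.0
```

```bash
python3 - <<'E'
from m import *
a=[]
for n in("top","side"):
    im,d=robot.get_image(n);K,D,R,t=cam(n);W=cloud(n,d);print(n,pot(im,W)[:4])
    p=cv2.projectPoints(np.array([[.585,-.03,.14]]),cv2.Rodrigues(R)[0],t,K,D)[0].ravel();x,y=map(int,p)
    a.append(cv2.resize(im[y-50:y+50,x-50:x+50,::-1],(390,390),interpolation=2))
cv2.imwrite("pics/g2.png",np.hstack(a))
E
```

```text
top (array([ 0.619247  , -0.12400286]), np.float64(0.07219075856914255), np.int64(115), np.float64(-1.2356170835619762))
side (array([ 0.59905304, -0.08895985]), np.float64(0.0725513304532628), np.int64(88), np.float64(-1.1121010850991657))
```

View pics/g2.png

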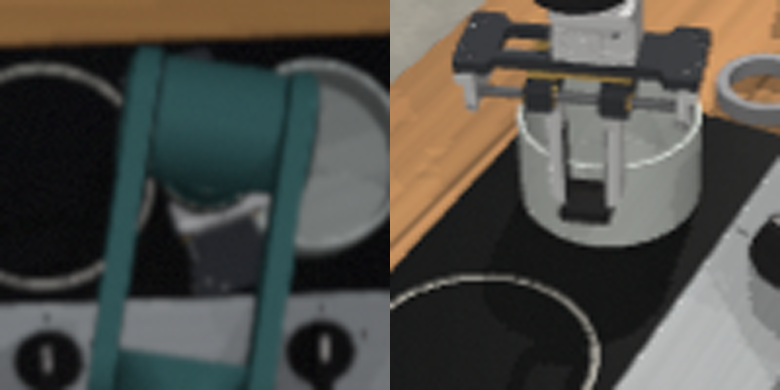

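The side crop shows the fingers at columns 560 and 612, overlapping the lug's edges (lug 560–612, rows 180–222). They appear to be in front of it. I'll check the geometry in depth.

```bash
python3 - <<'E'
from m import *
n="side";im,d=robot.get_image(n);W=cloud(n,d);K,D,R,t=cam(n)
f=np.load("side0.npz");W0=cloud(n,f["d"])
c=np.array([.6185,-.123]);a=np.radians(109.5);u=np.array([np.cos(a),np.sin(a)]);v=np.array([u[1],-u[0]])
for nm,I,w in(("before",f["im"],W0),("now",im,W)):
    q=w[...,:2]-c;r=q@u;s=q@v
    print(nm)
    for z0 in (.075,.085,.095,.105,.115,.125,.135,.145,.16):
        k=(r>.078)&(r<.13)&(abs(s)<.06)&(abs(w[...,2]-z0)<.005)
        if k.sum(): print(z0,k.sum(),"r",np.round(np.percentile(r[k],[3,50,97]),3),"s",np.round(np.percentile(s[k],[3,50,97]),3),"grey",I[k].mean(-1).astype(int)[:12])
E
```

```text
before
0.075 28 r [0.08  0.103 0.129] s [-0.053 -0.019  0.046] grey [123  20  20  20  21  20  21  18  20  19  20  19]
0.085 3 r [0.078 0.079 0.08 ] s [-0.013 -0.005  0.002] grey [140 139 136]
0.125 6 r [0.112 0.113 0.115] s [-0.019 -0.004  0.009] grey [ 54  42  86  76  78 114]
0.135 66 r [0.081 0.11  0.117] s [-0.022 -0.005  0.016] grey [31 30 30 31 29 39 93 39 39 38 40 42]
0.145 70 r [0.08  0.097 0.115] s [-0.02  -0.002  0.016] grey [29 29 30 29 31 30 29 29 52 49 37 32]
now
0.075 36 r [0.08  0.111 0.129] s [-0.057  0.001  0.053] grey [20 19 21 20 20 20 21 19 18 21 19 19]
0.085 1 r [0.078 0.078 0.078] s [-0.01 -0.01 -0.01] grey [144]
0.125 3 r [0.113 0.113 0.114] s [-0.011 -0.002  0.009] grey [55 88 81]
0.135 52 r [0.084 0.114 0.117] s [-0.021 -0.004  0.015] grey [30 32 31 40 39 39 40 40 40 34 37 39]
0.145 75 r [0.08  0.103 0.115] s [-0.021  0.001  0.018] grey [30 32 41 31 31 31 31 30 30 43 34 33]
0.16 29 r [0.104 0.109 0.111] s [-0.029  0.013  0.025] grey [ 39 157 153 150 124  34 146 153 150 124  35 102]
```

```bash
python3 - <<'E'
from m import *
n="side";im,d=robot.get_image(n);W=cloud(n,d);s=robot.sense();print(s["eef_pos"],s["grip_width"],s["grasp_force"],s["wrist_force"],s["joints"])
K,D,R,t=cam(n);f=np.load("side0.npz")
c=np.array([.6185,-.123]);a=np.radians(109.5);u=np.array([np.cos(a),np.sin(a)]);v=np.array([u[1],-u[0]])
diff=(abs(im.astype(int)-f["im"]).max(-1)>40)
q=W[...,:2]-c;r=q@u;ss=q@v;g=im.mean(-1)
for z0 in np.arange(.115,.24,.01):
    k=diff&(r>.06)&(r<.14)&(abs(ss)<.1)&(abs(W[...,2]-z0)<.005)
    for nm,kk in(("-",k&(ss<0)),("+",k&(ss>=0))):
        if kk.sum()>2: print(round(z0,3),nm,kk.sum(),"r",np.round(np.percentile(r[kk],[5,50,95]),3),"s",np.round(np.percentile(ss[kk],[5,50,95]),3),int(g[kk].mean()))
p=cv2.projectPoints(np.array([s["eef_pos"]]),cv2.Rodrigues(R)[0],t,K,D)[0].ravel();print("tcp px",p)
x,y=map(int,p);cv2.imwrite("pics/g3.png",cv2.resize(im[y-45:y+30,x-45:x+45,::-1],(720,600),interpolation=0))
E
```

```text
[ 0.58440574 -0.03167388  0.1171832 ] 0.02956647005139123 0.0 [0.13566742 0.0600293  0.19871688] [-8.64795736e+00  1.05915089e+01  7.93090044e+01 -6.20688050e-03
  9.00962510e+01 -2.81293599e+01]
0.145 - 5 r [0.105 0.108 0.11 ] s [-0.023 -0.02  -0.017] 125
0.155 - 8 r [0.107 0.109 0.112] s [-0.026 -0.022 -0.019] 145
0.165 - 10 r [0.107 0.108 0.11 ] s [-0.027 -0.022 -0.017] 141
0.165 + 4 r [0.105 0.106 0.108] s [0.013 0.013 0.013] 41
0.175 + 3 r [0.103 0.104 0.104] s [0.013 0.013 0.013] 69
0.185 + 8 r [0.101 0.107 0.112] s [0.013 0.014 0.019] 94
0.195 + 6 r [0.096 0.099 0.108] s [0.013 0.014 0.015] 78
0.205 + 7 r [0.097 0.106 0.109] s [0.013 0.014 0.015] 71
tcp px [313.84086448 170.36166736]
```

View pics/g3.png

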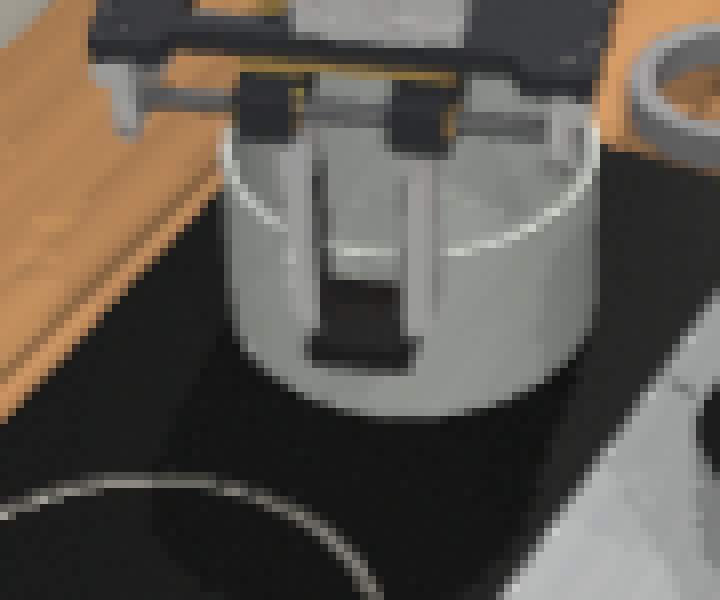

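The crop shows the fingertips ending on top of the lug (row ~325, columns 305 and 420). The reported TCP projects about 26 mm lower, so the real tips sit higher than reported. I'll raise, open and go lower. A reading of about 0.093 stays above the glass either way.

>>> carry_out(steps=[[0,0,0,0,0,-0.006,0.03],[0,0,0,0,0,0,0.07],[0,0,0,0,0,0,0.07],[0,0,0,0,0,0,0.07],[0,0,0,0,0,0,0.07],[0,0,0,0,0,0,0.07],[0,0,0,0,0,0,0.07],[0,0,0,0,0,0,0.07]])

```text
t: 6.4
eef_pos: [0.5844, -0.0317, 0.1232]
tool_rot: [[-0.334, 0.943, 0.0], [0.943, 0.334, -0.0], [-0.0, 0.0, -1.0]]
wrist_force: [1.3, 0.4, 0.3]
grip_width: 0.07
grasp_force: 0.0
```

>>> carry_out(steps=[[0,0,0,0,0,0.01,0.07],[0,0,0,0,0,0.01,0.07],[0,0,0,0,0,0.01,0.07],[0,0,0,0,0,0,0.03],[0,0,0,0,0,0,0.03],[0,0,0,0,0,0,0.03],[0,0,0,0,0,0,0.03],[0,0,0,0,0,0,0.03]])

```text
t: 7.4
eef_pos: [0.5849, -0.0316, 0.0938]
tool_rot: [[-0.334, 0.943, 0.001], [0.943, 0.334, -0.0], [-0.001, 0.001, -1.0]]
wrist_force: [0.5, -0.5, 1.7]
grip_width: 0.0396
grasp_force: 30.0
```

>>> carry_out(steps=[[0,0,0,0,0,0,0.03],[0,0,0,0,0,0,0.03],[0,0,0,0,0,0,0.03],[0,0,0,0,0,0,0.03],[0,0,0,0,0,0,0.03],[0,0,0,0,0,0,0.03],[0,0,0,0,0,0,0.03],[0,0,0,0,0,0,0.03]])

```text
t: 8.4
eef_pos: [0.5849, -0.0316, 0.0937]
tool_rot: [[-0.334, 0.943, 0.001], [0.943, 0.334, -0.0], [-0.001, 0.001, -1.0]]
wrist_force: [1.6, 0.7, 4.0]
grip_width: 0.0395
grasp_force: 30.0
```

>>> carry_out(steps=[[0,0,0,0.006,0.002,0,0.03],[0,0,0,0.01,0.0033,0,0.03],[0,0,0,0.014,0.0046,0,0.03],[0,0,0,0.014,0.0046,0,0.03],[0,0,0,0.014,0.0046,0,0.03],[0,0,0,0.014,0.0046,0,0.03],[0,0,0,0.014,0.0046,0,0.03],[0,0,0,0.014,0.0046,0,0.03]])

```text
t: 9.4
eef_pos: [0.5819, 0.07, 0.0932]
tool_rot: [[-0.331, 0.944, -0.0], [0.944, 0.331, -0.008], [-0.007, -0.003, -1.0]]
wrist_force: [-0.0, -7.4, 4.0]
grip_width: 0.0397
grasp_force: 30.0
```

>>> carry_out(steps=[[0,0,0,0.015,0.0049,0,0.03],[0,0,0,0.015,0.0049,0,0.03],[0,0,0,0.015,0.0049,0,0.03],[0,0,0,0.015,0.0049,0,0.03],[0,0,0,0.015,0.0049,0,0.03],[0,0,0,0.015,0.0049,0,0.03],[0,0,0,0.0135,0.0043,0,0.03],[0,0,0,0.007,0.0023,0,0.03]])

```text
t: 10.4
eef_pos: [0.5791, 0.1861, 0.0931]
tool_rot: [[-0.332, 0.943, -0.0], [0.943, 0.332, -0.008], [-0.007, -0.003, -1.0]]
wrist_force: [-0.0, -8.5, 5.0]
grip_width: 0.0396
grasp_force: 30.0
```

```bash
python3 - <<'E'
from m import *
s=robot.sense();print(s["eef_pos"],s["grasp_force"],s["wrist_force"],s["grip_width"])
for n in("top","side"):
    im,d=robot.get_image(n);W=cloud(n,d);g=im.mean(-1)
    # pot rim, seeded at expectation
    c=np.array([.613,.0987]);q=(abs(W[...,2]-.153)<.008)&(g>60);P=W[q];p=P[:,:2]
    for _ in range(8):
        k=abs(np.linalg.norm(p-c,axis=1)-.073)<.008;c,R=circ(p[k])
    A=np.c_[p[k]-c,np.ones(k.sum())];pl=np.linalg.lstsq(A,P[k][:,2],rcond=None)[0]
    print(n,c,R,k.sum(),"tilt",np.degrees(pl[:2]),pl[2])
    cv2.imwrite(f"pics/{n}1.png",im[:,:,::-1])
E
```

```text
[0.57911387 0.18613402 0.09309759] 30.01312404870987 [-0.03066439 -8.53723803  5.0153315 ] 0.039644393063848295
top [0.61304067 0.09372032] 0.07250787572209552 159 tilt [-0.65082761  0.17583214] 0.1548318179059898
side [0.60936843 0.09711734] 0.0726492756944996 170 tilt [-0.48757969 -1.04198244] 0.150839509234401
```

>>> carry_out(steps=[[0,0,0,0,0,0,0.07],[0,0,0,0,0,0,0.07],[0,0,0,0,0,0,0.07],[0,0,0,0,0,0,0.07],[0,0,0,0,0,-0.02,0.07],[0,0,0,0,0,-0.035,0.07],[0,0,0,0,0,-0.035,0.07],[0,0,0,0,0,-0.035,0.07]])

```text
t: 11.5
eef_pos: [0.579, 0.1899, 0.2192]
tool_rot: [[-0.334, 0.943, -0.0], [0.943, 0.334, -0.0], [0.0, -0.0, -1.0]]
wrist_force: [0.2, 1.4, -0.3]
grip_width: 0.0701
grasp_force: 0.0
```

>>> carry_out(steps=[[0,0,-0.158,0,0,0,0.07],[0,0,-0.158,0,0,0,0.07],[0,0,-0.158,0,0,0,0.07],[0,0,-0.158,0,0,0,0.07],[0,0,-0.158,0,0,0,0.07],[0,0,-0.158,0,0,0,0.07],[0,0,-0.158,0,0,0,0.07],[0,0,-0.158,0,0,0,0.07]])

```text
t: 12.5
eef_pos: [0.5791, 0.1899, 0.218]
tool_rot: [[-0.999, -0.039, -0.0], [-0.039, 0.999, -0.0], [0.0, -0.0, -1.0]]
wrist_force: [-0.2, 0.9, 0.1]
grip_width: 0.0699
grasp_force: 0.0
```

```bash
python3 - <<'E'
from h import *
s=robot.sense();p=s["eef_pos"];Rt=s["tool_rot"];print(p,Rt,s["joints"])
th=np.radians(2.0);H=np.array([[np.cos(th),-np.sin(th),0],[np.sin(th),np.cos(th),0],[0,0,1]]);O=np.array([.587,-.0174,0])
a=np.radians(28);gh=np.array([-.08-.05*np.cos(a)-.027*np.sin(a),.115,.07-.05*np.sin(a)+.027*np.cos(a)])
g=O+H@gh;z=H@np.array([np.sin(a),0,-np.cos(a)]);y=H@np.array([0,1,0]);x=np.cross(y,z);G=np.c_[x,y,z]
print("grip",g,"rotvec in tool",cv2.Rodrigues(Rt.T@G)[0].ravel())
for off in(0,.06,.1):
    tcp=g+(.019-off)*z;print(off,"tcp",tcp,"shift in final frame",G.T@(tcp-p),"in now frame",Rt.T@(tcp-p))
E
```

```text
[0.57905094 0.18986936 0.21804568] [[-9.99256641e-01 -3.85500963e-02 -2.34525205e-04]
 [-3.85500947e-02  9.99256669e-01 -1.12596845e-05]
 [ 2.34784937e-04 -2.21034565e-06 -9.99999972e-01]] [ 1.28233849e+01  1.24774250e+01  6.56832041e+01  2.40458815e-03
  1.01852616e+02 -7.93854267e+01]
grip [0.44624679 0.09275489 0.07036601] rotvec in tool [ 0.00089003 -0.48892642  0.00358075]
0 tcp [0.45516132 0.09306619 0.05359   ] shift in final frame [ 0.18951161 -0.09242052  0.08549247] in now frame [ 0.12749068 -0.09195489  0.16448582]
0.06 tcp [0.42701019 0.09208313 0.10656686] shift in final frame [ 0.18951161 -0.09242052  0.02549247] in now frame [ 0.15567123 -0.09185211  0.11151558]
0.1 tcp [0.40824276 0.09142776 0.14188476] shift in final frame [ 0.18951161 -0.09242052 -0.01450753] in now frame [ 0.17445826 -0.09178359  0.07620209]
```

>>> carry_out(steps=[[0,0,0,0.0436,-0.023,0,0.06],[0,0,0,0.0436,-0.023,0,0.06],[0,0,0,0.0436,-0.023,0,0.06],[0,0,0,0.0436,-0.023,0,0.06],[0,-0.163,0,0,0,0,0.06],[0,-0.163,0,0,0,0,0.06],[0,-0.163,0,0,0,0,0.06],[0,0,0,0,0,0,0.06]])

```text
t: 13.5
eef_pos: [0.4048, 0.0921, 0.2161]
tool_rot: [[-0.883, -0.034, 0.468], [-0.03, 0.999, 0.016], [-0.468, 0.0, -0.884]]
wrist_force: [0.5, -0.1, 1.2]
grip_width: 0.0601
grasp_force: 0.0
```

```bash
cat > k.py <<'E'
from h import *
s=robot.sense();p=s["eef_pos"];Rt=s["tool_rot"];print(p,s["joints"],s["wrist_force"],s["grip_width"])
th=np.radians(2.0);H=np.array([[np.cos(th),-np.sin(th),0],[np.sin(th),np.cos(th),0],[0,0,1]]);O=np.array([.587,-.0174,0])
a=np.radians(28);gh=np.array([-.08-.05*np.cos(a)-.027*np.sin(a),.115,.07-.05*np.sin(a)+.027*np.cos(a)])
g=O+H@gh;z=H@np.array([np.sin(a),0,-np.cos(a)]);y=H@np.array([0,1,0]);x=np.cross(y,z);G=np.c_[x,y,z]
print("turn",cv2.Rodrigues(Rt.T@G)[0].ravel())
for off in(0,.06):print(off,"shift",Rt.T@(g+(.019-off)*z-p))
E
python3 k.py
```

```text
[0.40478587 0.09208181 0.21606284] [  7.23477841 -37.12943277 111.40484796  -2.5235452   77.9079286
 -84.80670881] [ 0.50419001 -0.10538364  1.20981478] 0.06012464102531288
turn [-0.00032208 -0.0012475  -0.00063407]
0 shift [ 0.03158529 -0.00074056  0.16714635]
0.06 shift [ 0.03166013 -0.00075991  0.10714639]
```

>>> carry_out(steps=[[0,0,0,0.008,0,0.02,0.06],[0,0,0,0.008,0,0.02,0.06],[0,0,0,0.008,0,0.02,0.06],[0,0,0,0.0076,-0.0007,0.02,0.06],[0,0,0,0,0,0.017,0.06],[0,0,0,0,0,0.01,0.06],[0,0,0,0,0,0,0.06],[0,0,0,0,0,0,0.06]])

```text
t: 14.5
eef_pos: [0.431, 0.0921, 0.1099]
tool_rot: [[-0.882, -0.033, 0.47], [-0.029, 0.999, 0.016], [-0.47, 0.0, -0.883]]
wrist_force: [1.6, 0.1, 0.9]
grip_width: 0.0601
grasp_force: 0.0
```

```bash
cat >> k.py <<'E'
import sys
im,d=robot.get_image("side");W=cloud("side",d);L=(W-g)@G   # knob frame: x,y, z into panel
gr=im.mean(-1)
near=(abs(L[...,0])<.05)&(abs(L[...,1])<.07)
for z0 in np.arange(-.12,.03,.01):
    k=near&(abs(L[...,2]-z0)<.005)
    if k.sum()>2:print(round(z0,3),k.sum(),"x",np.round(np.percentile(L[k][:,0],[3,50,97]),3),"y",np.round(np.percentile(L[k][:,1],[3,50,97]),3),"grey",np.percentile(gr[k],[10,50,90]).astype(int))
K,D,R,t=cam("side");q=cv2.projectPoints(np.array([g,p]),cv2.Rodrigues(R)[0],t,K,D)[0].reshape(-1,2);print("px grip,tcp",q)
x0,y0=q[0].astype(int);print("crop origin",x0-45,y0-50);cv2.imwrite(f"pics/{sys.argv[1]}.png",cv2.resize(im[y0-50:y0+25,x0-45:x0+45,::-1],(720,600),interpolation=0))
E
python3 k.py k1
```

```text
[0.43100193 0.09212282 0.10986395] [  6.57793657 -32.28955979 121.02550732  -2.46028549  63.31232661
 -84.76360186] [1.61306423 0.11332814 0.93278372] 0.06008879333123477
turn [-0.00082067  0.0009112  -0.001549  ]
0 shift [0.00512727 0.00014184 0.06103289]
0.06 shift [5.07255900e-03 9.26385549e-05 1.03293485e-03]
-0.12 13 x [-0.011 -0.004  0.005] y [-0.029  0.044  0.046] grey [108 135 139]
-0.11 17 x [-0.012 -0.005  0.004] y [0.042 0.044 0.046] grey [134 135 141]
-0.1 21 x [-0.013 -0.005  0.004] y [0.038 0.044 0.045] grey [134 135 149]
-0.09 16 x [-0.013 -0.006  0.004] y [0.037 0.044 0.045] grey [135 137 153]
-0.08 18 x [-0.012 -0.004  0.004] y [0.039 0.044 0.045] grey [142 143 148]
-0.01 93 x [-0.025  0.004  0.03 ] y [-0.006  0.003  0.011] grey [ 32  34 111]
-0.0 63 x [-0.026 -0.     0.031] y [-0.007  0.009  0.011] grey [27 28 73]
0.01 48 x [-0.026  0.003  0.032] y [0.007 0.01  0.012] grey [26 27 38]
0.02 183 x [-0.041  0.001  0.043] y [-0.05   0.017  0.061] grey [ 27  29 158]
px grip,tcp [[334.93370484 223.18487465]
 [340.13864458 215.14691422]]
crop origin 289 173
```

View pics/k1.png

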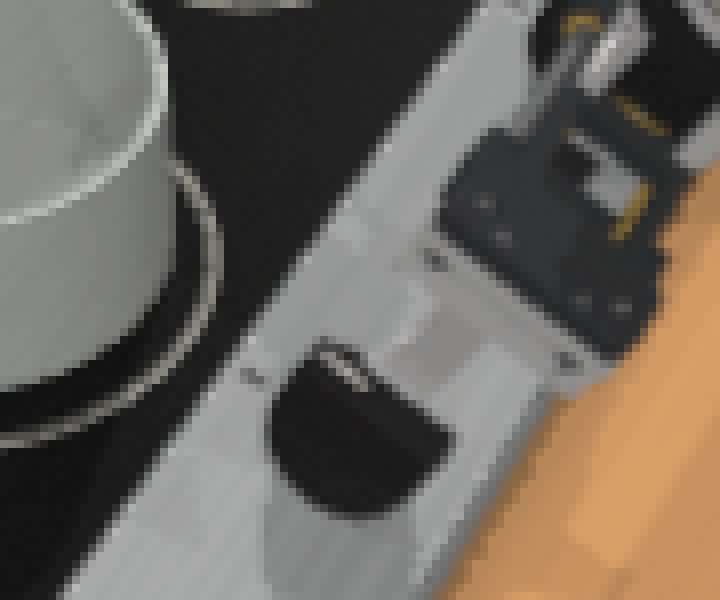

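The crop shows the left knob (360,430) still off with its bar up the slope, and the gripper hovering above it. Depth puts the fingertips about 30 mm further back along the tool axis than reported, with no sideways offset. I'll move in with that correction.

>>> carry_out(steps=[[0,0,0,0.006,0.001,0.012,0.06],[0,0,0,0,0,0.014,0.06],[0,0,0,0,0,0.014,0.06],[0,0,0,0,0,0.014,0.06],[0,0,0,0,0,0.012,0.06],[0,0,0,0,0,0.01,0.06],[0,0,0,0,0,0.006,0.06],[0,0,0,0,0,0,0.06]])

```text
t: 15.55
eef_pos: [0.4633, 0.0941, 0.0331]
tool_rot: [[-0.883, -0.033, 0.469], [-0.029, 0.999, 0.015], [-0.469, -0.0, -0.883]]
wrist_force: [0.1, 0.9, 0.2]
grip_width: 0.0599
grasp_force: 0.0
```

```bash
python3 k.py k2
```

```text
[0.4632791  0.09413512 0.03312914] [  6.24742633 -22.84392437 124.58943058  -2.65260873  50.38799937
 -84.47070589] [0.1203922  0.85416688 0.17205305] 0.05993759393149109
turn [-0.00092509 -0.000604   -0.00146963]
0 shift [-0.0023976  -0.00080169 -0.02189285]
0.06 shift [-0.0023614  -0.00085722 -0.08189281]
-0.12 186 x [-0.028  0.003  0.028] y [-0.059  0.029  0.069] grey [42 48 80]
-0.11 58 x [-0.029  0.002  0.034] y [-0.043  0.039  0.05 ] grey [44 54 88]
-0.1 101 x [-0.029 -0.021  0.035] y [-0.041  0.012  0.045] grey [ 44  68 106]
-0.09 15 x [-0.029 -0.027 -0.024] y [-0.068 -0.027  0.053] grey [ 66  85 121]
-0.05 9 x [-0.001  0.006  0.012] y [-0.028 -0.027 -0.026] grey [34 35 81]
-0.04 14 x [-0.001  0.006  0.013] y [-0.03  -0.029 -0.025] grey [ 34  36 110]
-0.03 14 x [-0.005  0.005  0.012] y [-0.029  0.045  0.047] grey [ 39 134 138]
-0.02 17 x [-0.005  0.002  0.012] y [0.043 0.045 0.047] grey [123 135 138]
-0.01 23 x [-0.026 -0.002  0.01 ] y [-0.004  0.045  0.046] grey [ 68 135 141]
-0.0 24 x [-0.027 -0.001  0.012] y [0.002 0.045 0.047] grey [ 35 137 142]
0.01 8 x [-0.027 -0.023  0.   ] y [0.004 0.011 0.039] grey [ 27  67 114]
0.02 118 x [-0.043 -0.009  0.042] y [-0.04   0.017  0.063] grey [ 26  67 152]
px grip,tcp [[334.93370484 223.18487465]
 [329.356805   230.18779813]]
crop origin 289 173
```

View pics/k2.png

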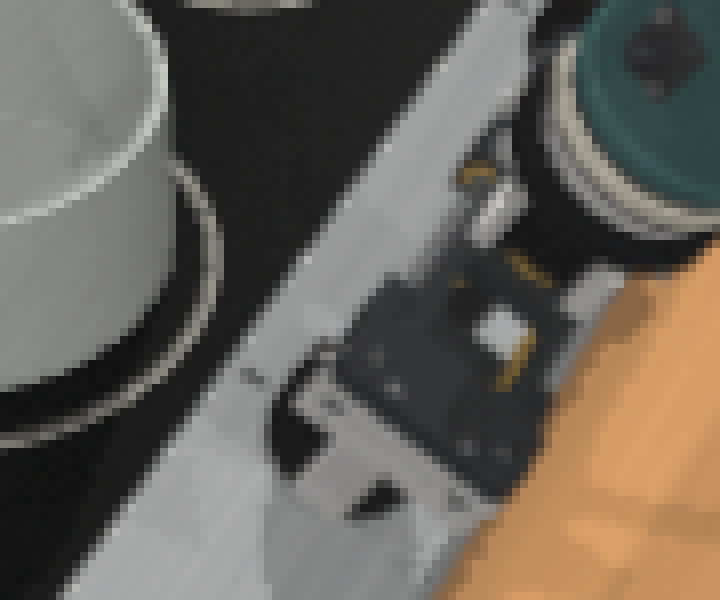

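The gripper is at the knob with its fingers either side of the bar, tips just above the disc. Closing.

>>> carry_out(steps=[[0,0,0,0,0,0.001,0.01],[0,0,0,0,0,0,0.01],[0,0,0,0,0,0,0.01],[0,0,0,0,0,0,0.01],[0,0,0,0,0,0,0.01],[0,0,0,0,0,0,0.01],[0,0,0,0,0,0,0.01],[0,0,0,0,0,0,0.01]])

```text
t: 16.6
eef_pos: [0.464, 0.0917, 0.0329]
tool_rot: [[-0.882, -0.032, 0.47], [-0.031, 0.999, 0.01], [-0.47, -0.005, -0.883]]
wrist_force: [-1.8, -8.1, 1.2]
grip_width: 0.0178
grasp_force: 30.0
```

>>> carry_out(steps=[[0,0,0,0,-0.002,0,0.01],[0,0,0.17,0,0,0,0.01],[0,0,0.17,0,0,0,0.01],[0,0,0.17,0,0,0,0.01],[0,0,0.17,0,0,0,0.01],[0,0,0.17,0,0,0,0.01],[0,0,0.17,0,0,0,0.01],[0,0,0.17,0,0,0,0.01]])

```text
t: 17.6
eef_pos: [0.4645, 0.0926, 0.0332]
tool_rot: [[-0.354, 0.808, 0.471], [0.919, 0.393, 0.017], [-0.172, 0.439, -0.882]]
wrist_force: [2.3, 0.9, -0.7]
grip_width: 0.018
grasp_force: 30.0
```

>>> carry_out(steps=[[0,0,0,0,0,0,0.01],[0,0,0,0,0,0,0.01],[0,0,0,0,0,0,0.04],[0,0,0,0,0,0,0.06],[0,0,0,0,0,0,0.06],[0,0,0,0,0,0,0.06],[0,0,0,0,0,0,0.06],[0,0,0,0,0,0,0.06]])

```text
t: 18.6
eef_pos: [0.464, 0.0922, 0.0328]
tool_rot: [[-0.359, 0.807, 0.469], [0.917, 0.399, 0.015], [-0.175, 0.436, -0.883]]
wrist_force: [-0.1, -0.3, 0.4]
grip_width: 0.0603
grasp_force: 0.0
```

Turned about 67° and released. Now retreat along the tool axis and check.

>>> carry_out(steps=[[0,0,0,0,0,-0.015,0.06],[0,0,0,0,0,-0.025,0.06],[0,0,0,0,0,-0.03,0.06],[0,0,0,0,0,-0.03,0.06],[0,0,0,0,0,-0.03,0.06],[0,0,0,0,0,0,0.06],[0,0,0,0,0,0,0.06],[0,0,0,0,0,0,0.06]])

```text
t: 19.6
eef_pos: [0.4024, 0.09, 0.1454]
tool_rot: [[-0.359, 0.808, 0.467], [0.917, 0.399, 0.015], [-0.174, 0.433, -0.884]]
wrist_force: [-0.3, -0.7, 0.0]
grip_width: 0.0602
grasp_force: 0.0
```

```bash
python3 - <<'E'
from m import *
a=[]
for n in("top","side"):
    im,d=robot.get_image(n);W=cloud(n,d);g=im.mean(-1)
    c=np.array([.613,.0987]);q=(abs(W[...,2]-.153)<.008)&(g>60);p=W[q][:,:2]
    for _ in range(8):
        k=abs(np.linalg.norm(p-c,axis=1)-.073)<.008;c,R=circ(p[k])
    print(n,c,R,k.sum())
    x0,y0=(230,110) if n=="top" else (215,110)
    a.append(cv2.resize(im[y0:y0+180,x0:x0+190,::-1],(399,378),interpolation=2))
cv2.imwrite("pics/end.png",np.hstack(a))
s=robot.sense();print(s["eef_pos"],s["wrist_force"],s["t"])
E
```

```text
top [0.61298619 0.09340837] 0.07262256840188008 222
side [0.60987074 0.09584326] 0.07255410202254617 356
[0.40254387 0.09002857 0.14583546] [ 0.09237428  0.07126378 -0.14385984] 19.7
```

View pics/end.png

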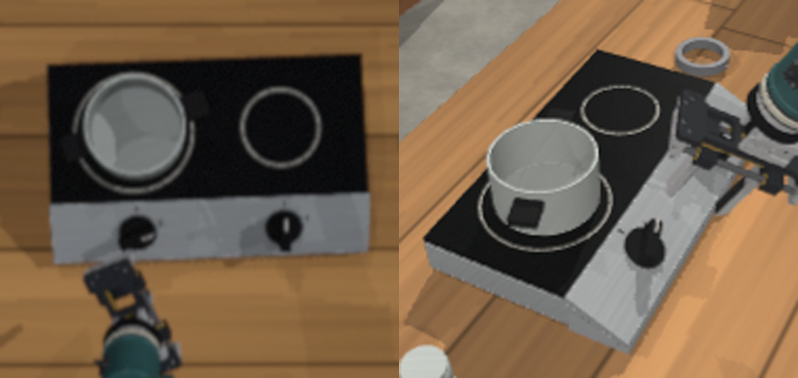

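The top crop shows the pot at (135,125), inside the large ring with about 4 mm centre error. The left knob at (138,232) is turned to on and the right knob at (285,228) is still off. The gripper is clear, so I'm handing in.

```bash
python3 -c "from rig import robot;print(robot.close_job())"
```

```text
the job is handed in; nothing more can be done
None
```

The job is handed in at about 20 s: the pot was slid onto the large ring, its base inside the circle and about 4 mm off centre, and the left knob in front of it was turned clockwise to on, with the right knob still off and the arm clear; no verdict came back.

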